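# Glue a slip under the jig's clip

## Robot

A 6-joint arm with a two-finger parallel gripper is mounted at the origin on the work surface. World frame = base frame: x ahead of the robot, y to its left, z up, the work surface at z = 0. Lengths are in m, angles in rad, forces in N, time in s.
With the tool pointing down it reaches from about 0.35 to 0.775 m from the base axis. Payload 5.5 kg.
Tool frame: the origin (TCP) lies on the centre line of the jaws, within the pads' length; the fingertips stand 11 mm ahead of it and the grasp point (between the pads) lies 8 mm behind it (env.tip_extent is the distance from the TCP to the fingertips, in m); z points along the fingers, y is the line along which they close (so a half turn about z gives the same grasp; the last joint's range is limited). The gripper opens to 85 mm and grips with 20 to 120 N. Pads are 22 mm wide; open, the fingers measure 114 mm over their backs; the gripper's body (76 mm by 85 mm) begins 54 mm behind the grasp point. The pads swing forward as they close: fully open they stand 13 mm farther back than shut.
Start: joints at [-1.265, 0.313, 0.046, 1.304, 0, 1.431], TCP at [0.248, -0.519, 0.242] pointing down, gripper open.
Joint ranges: [-2.76, 2.76], [-0.86, 1.69], [-1.03, 1.26], [-2.2, 2.34], [-1.47, 1.5], [-3.14, 3.14]. Speed limits (rad/s): [2.57, 2.57, 3.14, 3.14, 3.14, 3.14].

## Interface

Orientations are given as a unit quaternion [w, x, y, z].
In Python, from workcell import env gives the robot as it stands.
- The arm moves only by the shell command python3 -m jog 'ROWS' [FORCE]. ROWS is JSON, a list of rows, each a list of 5 numbers: the gripper's target within -1 to 1 (shut at 1, half-way at 0, fully open at -1), then the shift along the tool's x, y, z in m, then the turn about the tool's z in degrees. In form: [[fingers, tx, ty, tz, turn], ...]. A call has 1 to 5 rows; each row shifts and turns the commanded pose from where the row before left it, along the tool's axes as they then stand; what a row does not reach is not made up. A row lasts 1/12 s, in which the tool goes at most 41.7 mm and 7.16 degrees, less where a joint would pass 70% of its speed; a pose out of reach is approached as far as the arm can. A call is refused whole if a number of a shift passes 0.0417 or a number of a turn 7.16, either way. A call with a gripper value outside its range is refused whole. The fingers move at their own pace and stop on an object; FORCE is the grip in N (left out, the last holds). Time passes only in rows, so rows that do not move let the fingers close. It gives the time, the measured TCP pose, the force, the opening and the grip force at its end, in the units of the state.
- env.get_state(): the state, without advancing time (a new reading comes with each control period).
- env.read_camera(name): name is "scene" or "top" or "wrist"; returns a dict with "img" (384x512x3 uint8, red, green, blue), "fov_y" (degrees; the focal length in pixels is half the picture's height over the tangent of half this angle, whatever the lens; pixels are square), "cx", "cy" (the principal point, pixels), "D" ([k1, k2, p1, p2, k3] as OpenCV has them; the pictures are not rectified), "T" (4x4, takes a point from camera to world coordinates). Camera axes: x right, y up, looking along -z (the intrinsics and any distortion apply to the point x, -y, -z); pixel columns grow to the right and rows downward; lengths in m; the calibration is good to about 2 mm. A picture is of the moment at which its call begins. There is no depth.
- env.hand_in(): hands the job in; it is judged then, once.
The state is a dict: "clock": time; "joint_pos": joint angles; "qvel": joint speeds; "tau": joint torques, N m; "tcp_pos": TCP position; "orientation": TCP orientation; "wrist_force": force on the tool from outside, world axes, zero at the start; "ft_torque": the same for the moment, N m; "finger_gap": finger opening in m; "grip_force": force on a finger pad.
Only numpy, scipy, OpenCV 4.12 (cv2) and the standard library are available. Lean on these libraries where they do the work, as an engineer would, in place of code of your own. Each camera call takes 0.05 s, during which the arm holds its last target. There are 200 camera calls.

## Task

Glue up the thin wooden slip in the small jig. First swing the jig's clip well up, then take the brush from its block, dip its bristles deep into the low open pot, dab them on the middle of the jig's seat where the clip's foot comes down, and leave the brush standing bristles-down in the tall open tin. Then slide the slip under the raised clip until it lies flat in the channel with its end against the stop, and lower the clip until its foot rests on the slip; do not knock over or shove aside the pot, the tin or the other things on the bench.

Things in the scene. Friction and masses are not known exactly. Their poses are not given: they have to be found in the camera images.
- jig_seat (a point): Middle of the seat of the plywood gluing jig (fixed): the point where the clip's foot comes down, 20 mm above the bench. z up, x along the channel towards stop and hinge. The 20 mm thick board runs from x = -55 to +100 mm, y = +-39 mm. Rails 8 mm high form a channel 42 mm wide from x = -30 to +35 mm, flaring to about 51 mm at x = -50. The slip goes in from -x; its rear end overhangs the board
- jig_stop (a point): Foot of the end stop's face (9.5 mm high), on the seat at the end of the channel, 30 mm along +x from jig_seat; same axes
- clip_hinge (a point): The clip's hinge, its axis along the jig's y, 85 mm along +x and 22 mm above jig_seat; axes as jig_seat. The clip is a 14 mm wide flat steel arm that reaches from here to -x over the seat; a rubber foot 16 mm across sticks out 21.5 mm below the arm's axis, 85 mm from the hinge
- clip_knob (a point): Centre of the black ball knob (24 mm across) on a stem on top of the clip's free end, 99 mm from the hinge along the arm and 28 mm above the arm's axis; it circles about the hinge. With the clip down it is 14 mm to -x of jig_seat and 50 mm above it; raised, its top stands up to 165 mm above the bench
- clip (a joint): Angle of the clip, rad: 0 = down (foot practically on the bare seat), grows as it is raised, at most 1.45 (nearly upright). The hinge is stiff: it stays where it is left and takes about 2.5 N at the knob to move. With the foot resting on the slip it reads about 0.09
- brush_mid (a point): Middle of the glue brush, half-way along its 170 mm: a round brush with light wooden handle 14 mm in diameter (upper 114 mm), steel ferrule and 30 mm of stiff rigid bristles 11 to 13 mm across at the lower end; 35 g. z points from the bristles to the handle's end. It starts upright, bristles down, in the middle hole of the block, the handle's upper 108 mm clear above the block
- brush_tip (a point): The end of the brush's bristles, 85 mm below brush_mid along its axis
- block: Fixed wooden tool block, 90 x 62 x 70 mm (x, y, height), origin under its centre; the brush stands in the middle hole, 20 mm in diameter and 62 mm deep, in the middle of its top; two smaller holes are empty
- pot: Low open steel pot to dip into, 76 mm across and 55 mm high, wall 3 mm, inner floor 4 mm up, loose, about 300 g; origin under its centre
- tin: Tall open steel tin for the used brush, 66 mm across and 110 mm high, wall 3 mm, inner floor 4 mm up, loose, about 350 g; origin under its centre
- slip_mid (a point): Centre of the loose flat wooden slip, 140 x 36 x 8 mm, about 25 g, lying flat on the bench; x along its length, z up, both ends alike. When home in the jig its centre lies 40 mm on the -x side of jig_seat and 4 mm above it
- bottle: Bystander: closed white bottle, 54 mm across, 130 mm high; origin under its centre
- can: Bystander: closed plain metal can, 52 mm across, 140 mm high; origin under its centre
- tape: Bystander: yellow tape measure standing on edge, 66 x 36 x 58 mm high; origin under its centre
- offcut: Bystander: wooden offcut, 100 x 44 x 38 mm; origin under its centre
Not all that is in view belongs to the job. What is shaped like the tin but green or red is not meant. Leave any blue or orange look-alike of the pot alone.

How it is judged:
On the way, in this order (a step that is already met when the one before it is completed fails the run):
1. the clip is swung up, to 0.7 rad or more (value of joint clip above 0.7 rad), for 0.2 s.
2. the brush tip is in the pot, 20 mm or more below its rim, brush upright within 0.8 rad (horizontal distance between brush_tip and pot below 0.035 m and z of brush_tip in the frame of pot below 0.035 m and angle between brush_mid's own z axis and vertical below 0.8 rad), for 0.1 s.
3. the brush tip is dabbed on the seat within 15 mm of its middle (tip no more than 4 mm above the seat), clip still up (horizontal distance between brush_tip and jig_seat below 0.015 m and z of brush_tip in the frame of jig_seat below 0.004 m and value of joint clip above 0.5 rad), for 0.1 s.
4. the brush stands tip down in the tin (horizontal distance between brush_tip and tin below 0.032 m and z of brush_tip in the frame of tin below 0.03 m and angle between brush_mid's own z axis and vertical below 0.7 rad), for 0.2 s.
5. the slip lies home in the channel while the clip is still up (over 0.3 rad) (x of slip_mid in the frame of jig_seat between -0.048 and -0.034 m and y of slip_mid in the frame of jig_seat between -0.008 and 0.008 m and z of slip_mid in the frame of jig_seat below 0.007 m and angle between the x axis of slip_mid and the x axis of jig_seat, either way round below 0.12 rad and angle between slip_mid's own z axis and vertical below 0.08 rad and value of joint clip above 0.3 rad), for 0.2 s.
At the end, for the whole second after the job is handed in: The slip lies flat in the channel, front end within 6 mm of the stop, lined up within 0.12 rad; the clip is lowered onto it (joint 0.06 to 0.12 rad); the brush stands tip down in the tall tin (tip within 30 mm of the tin's underside, leaning less than 0.7 rad); nothing else was disturbed (all of step 4 and x of slip_mid in the frame of jig_seat between -0.048 and -0.034 m and y of slip_mid in the frame of jig_seat between -0.008 and 0.008 m and z of slip_mid in the frame of jig_seat below 0.007 m and angle between the x axis of slip_mid and the x axis of jig_seat, either way round below 0.12 rad and angle between slip_mid's own z axis and vertical below 0.08 rad and value of joint clip between 0.06 and 0.12 rad); the robot touches nothing.
It fails at once if the pot is shoved more than 30 mm or tipped over (distance of pot from where it was at the start of the episode above 0.03 m or angle between pot's own z axis and vertical above 0.5 rad).
It fails at once if the tin is shoved more than 30 mm or tipped over (distance of tin from where it was at the start of the episode above 0.03 m or angle between tin's own z axis and vertical above 0.5 rad).
It fails at once if a bystander (bottle, can, tape or offcut) is shoved more than 30 mm or tipped over (distance of any of bottle, can, tape, offcut from where it was at the start of the episode above 0.03 m or angle between any of bottle, can, tape, offcut's own z axis and vertical above 0.5 rad).
It also fails if it takes over 72 s, if anything falls off the work surface, if the arm or the gripper's body presses on something with over 40 N, if the wrist force passes 120 N, or if a joint passes its speed limit or range.

## Working session

There is one attempt and no reset: what is moved stays moved. The work goes in short steps, Python scripts to look and compute and a shell command to move; the robot and the scene stay as the last step left them, time stands still between calls to the robot, and variables do not carry over. Pictures are saved under pics/ and viewed, at most 10 in all, crops included, and the job is handed in when it is done.

```bash
mkdir -p pics
cat > h.py <<'E'
import numpy as np, cv2, sys
from workcell import env
def K(c):
    f=c["img"].shape[0]/2/np.tan(np.radians(c["fov_y"])/2)
    return np.array([[f,0,c["cx"]],[0,f,c["cy"]],[0,0,1.]])
def ray(c,u,v):
    p=cv2.undistortPoints(np.array([[[u,v]]],float),K(c),np.array(c["D"],float))[0,0]
    T=np.array(c["T"]); return T[:3,3], T[:3,:3]@np.array([p[0],-p[1],-1])
def atz(c,u,v,z):
    o,d=ray(c,u,v); return o+d*(z-o[2])/d[2]
def proj(c,P):
    T=np.array(c["T"]); q=(np.asarray(P,float).reshape(-1,3)-T[:3,3])@T[:3,:3]; q=q*[1,-1,-1]
    return cv2.projectPoints(q,np.zeros(3),np.zeros(3),K(c),np.array(c["D"],float))[0][:,0]
def snap(n,tag):
    c=env.read_camera(n); np.save(f"pics/{tag}.npy",c,allow_pickle=True); return c
def load(tag): return np.load(f"pics/{tag}.npy",allow_pickle=True).item()
def save(c,tag,box=None,s=1.5):
    im=c["img"][:,:,::-1]
    if box: im=im[box[1]:box[3],box[0]:box[2]]
    cv2.imwrite(f"pics/{tag}.png",cv2.resize(im,None,fx=s,fy=s,interpolation=cv2.INTER_CUBIC))
E
python3 - <<'E'
from h import *
for n in("scene","top"):
    c=snap(n,n+"0"); save(c,n+"0",s=1.56); print(n,c["fov_y"],c["cx"],c["cy"],np.round(c["D"],3),np.round(c["T"],3).tolist())
s=env.get_state(); print({k:np.round(v,3).tolist() for k,v in s.items()})
E
```

```text
scene 52.99310930169865 258.5452567005615 193.36139115119136 [-0.001  0.     0.     0.     0.   ] [[-0.651, -0.527, 0.546, 1.074], [0.759, -0.456, 0.465, 0.431], [0.004, 0.718, 0.696, 0.731], [0.0, 0.0, 0.0, 1.0]]
top 50.96577041177829 255.94847726418521 191.20082178899938 [-0.142  0.     0.     0.     0.   ] [[-0.106, 0.968, -0.229, 0.389], [-0.994, -0.103, 0.023, 0.013], [-0.001, 0.23, 0.973, 1.05], [0.0, 0.0, 0.0, 1.0]]
{'clock': 0.1, 'joint_pos': [-1.265, 0.314, 0.045, 1.304, -0.0, 1.431], 'qvel': [-0.001, -0.002, 0.003, 0.0, 0.001, 0.001], 'tau': [0.002, -48.172, 29.924, 0.013, -0.0, -0.0], 'tcp_pos': [0.248, -0.518, 0.242], 'orientation': [-0.001, 0.975, 0.221, -0.0], 'wrist_force': [-0.272, -0.995, -1.128], 'ft_torque': [0.002, 0.008, 0.025], 'grip_force': 0.0, 'finger_gap': 0.086}
```

View pics/top0.png

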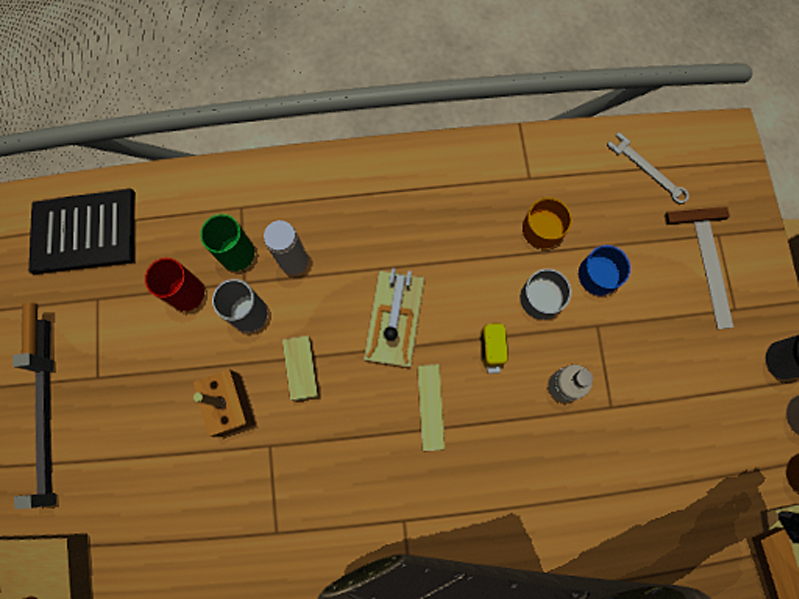

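View pics/scene0.png

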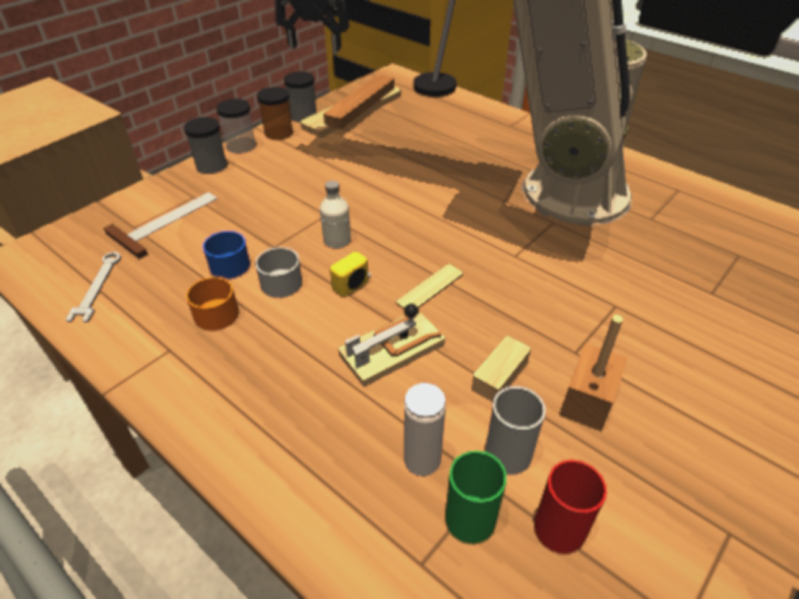

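Run:
```python
from h import *
c=load("top0"); im=c["img"]
m=np.hstack([im[165:295,222:300],im[165:295,120:205]])
save({"img":m},"m1",s=4.6)
s=load("scene0")["img"]
# scene: jig+slip | tin+block+brush ; pot
a=s[160:250,205:305]; b=s[195:310,300:410]; p=np.zeros((115,100,3),np.uint8); p[:90]=a
save({"img":np.hstack([p,b])},"m2",s=3.8)
```

```text
(no output)
```

View pics/m1.png

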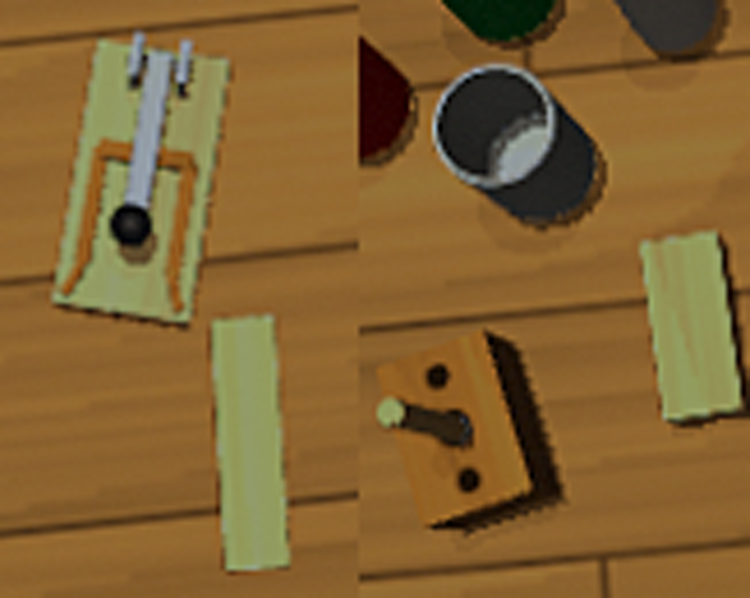

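View pics/m2.png

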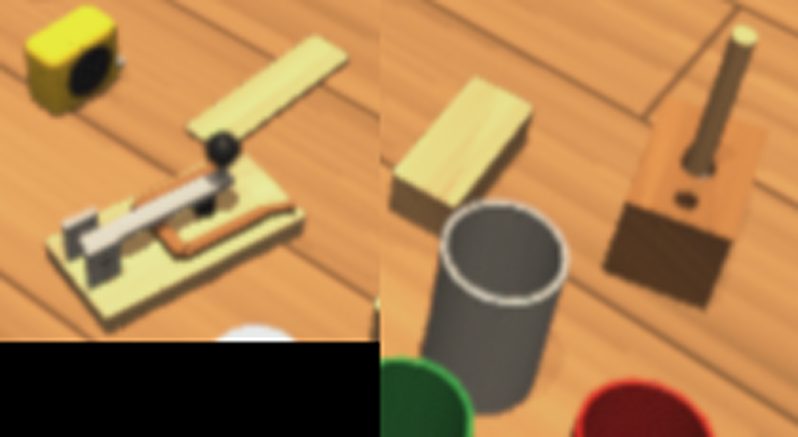

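Run:
```python
from h import *
t=load("top0"); s=load("scene0")
L=lambda x,y:((x+.5)/4.6-.5+222,(y+.5)/4.6-.5+165)
R=lambda x,y:((x+.5)/4.6-.5+120-78,(y+.5)/4.6-.5+165)
S=lambda x,y:((x+.5)/3.8-.5+205,(y+.5)/3.8-.5+160)
S2=lambda x,y:((x+.5)/3.8-.5+200,(y+.5)/3.8-.5+195)
F=lambda x,y:((x+.5)/1.5625-.5,(y+.5)/1.5625-.5)
r=lambda a:np.round(a,4).tolist()
def tri(*rs):
    A=sum(np.eye(3)-np.outer(d,d)/(d@d) for o,d in rs); b=sum((np.eye(3)-np.outer(d,d)/(d@d))@o for o,d in rs); return np.linalg.solve(A,b)
B=np.array([atz(t,*L(*p),.02) for p in [(98,42),(228,60),(188,324),(53,300)]])
print("board",r(B)); c=B.mean(0)
ax=(B[0]+B[1]-B[2]-B[3])[:2]; yaw=np.arctan2(ax[1],ax[0]); u=np.array([np.cos(yaw),np.sin(yaw)])
print("len",np.linalg.norm(ax)/2,"yaw",yaw,"seat",r(c[:2]-.0225*u))
Kp=tri(ray(t,*L(131,225)),ray(s,*S(223,148))); print("knob tri",r(Kp),"top@.07",r(atz(t,*L(131,225),.07)),"scene",r(atz(s,*S(223,148),.07)),"exp",r(c[:2]-.0365*u))
P=np.array([atz(t,*L(*p),.008) for p in [(212,320),(273,316),(290,567),(226,570)]])
ax=(P[0]+P[1]-P[2]-P[3])[:2]; print("slip",r(P.mean(0)),np.linalg.norm(ax)/2,"yaw",np.arctan2(ax[1],ax[0]))
P=np.array([atz(s,*S(*p),.008) for p in [(188,128),(317,36),(348,58)]]); print("slip scene mid(diag)",r((P[0]+P[2])/2))
print("tin",r(atz(t,*R(495,125),.11)),r(atz(s,*S2(504,252),.11)))
print("pot",r(atz(t,*F(548,292),.055)),r(atz(s,*F(279,264),.055)))
Q=np.array([atz(t,*R(*p),.07) for p in [(376,370),(488,331),(530,492),(428,526)]]);print("block",r(Q),r(Q.mean(0)))
print("brush end",r(tri(ray(t,*R(391,411)),ray(s,*S2(743,36)))), "@.178",r(atz(t,*R(391,411),.178)),r(atz(s,*S2(743,36),.178)),"hole",r(atz(t,*R(455,427),.07)),r(atz(s,*S2(698,165),.07)))
for n,p,z in [("can",(281,235),.14),("bottle",(577,377),.12),("tape",(496,340),.058),("offc",(299,367),.038),("green",(222,235),.11),("red",(168,280),.11),("blue",(605,268),.055)]: print(n,r(atz(t,*F(*p),z)))
```

```text
board [[0.6832, 0.0176, 0.02], [0.6646, -0.0558, 0.02], [0.5154, -0.0163, 0.02], [0.5368, 0.0574, 0.02]]
len 0.15303374857057303 yaw -0.2622777835685007 seat [0.5783, 0.0066]
knob tri [0.5645, 0.0106, 0.0729] top@.07 [0.5656, 0.0098, 0.07] scene [0.5618, 0.0096, 0.07] exp [0.5647, 0.0102]
slip [0.4474, -0.0439, 0.008] 0.13940862507064145 yaw -0.05267617853696452
slip scene mid(diag) [0.4473, -0.0411, 0.008]
tin [0.6369, 0.2476, 0.11] [0.6369, 0.2492, 0.11]
pot [0.61, -0.2535, 0.055] [0.6129, -0.2463, 0.055]
block [[0.5192, 0.3294, 0.07], [0.5343, 0.267, 0.07], [0.4469, 0.2492, 0.07], [0.434, 0.3051, 0.07]] [0.4836, 0.2877, 0.07]
brush end [0.4845, 0.2885, 0.1778] @.178 [0.4847, 0.288, 0.178] [0.4844, 0.2889, 0.178] hole [0.4848, 0.2876, 0.07] [0.4831, 0.2893, 0.07]
can [0.7236, 0.1622, 0.14]
bottle [0.4615, -0.2596, 0.12]
tape [0.5399, -0.1563, 0.058]
offc [0.5327, 0.1636, 0.038]
green [0.7454, 0.2619, 0.11]
red [0.6805, 0.3516, 0.11]
blue [0.6407, -0.3567, 0.055]
```

The top view shows the jig with the knob at about (391,333), the slip at (431,407), the grey pot at (548,292), the grey tin at (234,299) and the brush end at (198,397). The scene view agrees with these positions. I'll turn the tool so its x points along jig −x.

```bash
cat >> h.py <<'E'
YAW=-.263; U=np.array([np.cos(YAW),np.sin(YAW)]); N=np.array([-U[1],U[0]]); SEAT=np.array([.578,.0070])
def J(u,n): return SEAT+u*U+n*N
def go(*tg):
    from scipy.spatial.transform import Rotation as Ro
    s=env.get_state(); q=s["orientation"]; R=Ro.from_quat([*q[1:],q[0]]).as_matrix(); p=np.array(s["tcp_pos"])
    print("t",round(s["clock"],2),"tcp",np.round(p,4),"jig",np.round([(p[:2]-SEAT)@U,(p[:2]-SEAT)@N],4),"xang",np.round(np.degrees(np.arctan2(R[1,0],R[0,0])),2),"tilt",np.round(R[:,2],3),"F",np.round(s["wrist_force"],1),"gap",round(s["finger_gap"],4),"grip",round(s["grip_force"],1),"j",np.round(s["joint_pos"],2))
    for t in tg:
        d=R.T@(np.array(t)-p); print("->",np.round(t,3),"tool shift mm",np.round(d*1000,1),"rows",round(np.linalg.norm(d)/.0417,1))
E
J="python3 -m jog"; 
$J '[[-1,0,0,0,-7],[-1,0,0,0,-7],[-1,0,0,0,-7],[-1,0,0,0,-7],[-1,0,0,0,-7]]'
$J '[[-1,0,0,0,-7],[-1,0,0,0,-7],[-1,0,0,0,-7],[-1,0,0,0,-7],[-1,0,0,0,-7]]'>/dev/null
$J '[[-1,0,0,0,-7],[-1,0,0,0,-7],[-1,0,0,0,-7],[-1,0,0,0,-7],[-1,0,0,0,-7]]'>/dev/null
$J '[[-1,0,0,0,-7],[-1,0,0,0,-7],[-1,0,0,0,-7],[-1,0,0,0,-7],[-1,0,0,0,-7]]'
python3 -c "
from h import *
go([*J(-.014,0),.18])"
```

```text
clock: 0.52
tcp_pos: [0.2479, -0.5185, 0.2418]
orientation: [-0.001, 0.862, 0.507, 0.0]
wrist_force: [-0.3, 0.3, -0.0]
finger_gap: 0.0851
grip_force: 0.0
clock: 1.77
tcp_pos: [0.2478, -0.5185, 0.2418]
orientation: [-0.0, 0.123, 0.992, 0.0]
wrist_force: [0.1, -0.2, -0.4]
finger_gap: 0.0853
grip_force: 0.0
t 1.77 tcp [ 0.2478 -0.5185  0.2418] jig [-0.1822 -0.5933] xang 165.89 tilt [-0.     0.001 -1.   ] F [ 0.1 -0.2 -0.4] gap 0.0853 grip 0.0 j [-1.26  0.31  0.05  1.3   0.   -1.02]
-> [0.564 0.011 0.18 ] tool shift mm [-178.1  590.3   62.2] rows 14.9
```

```bash
J="python3 -m jog"; 
$J '[[-1,-0.0111,0.0369,0.001,0],[-1,-0.0111,0.0369,0.001,0],[-1,-0.0111,0.0369,0.001,0],[-1,-0.0111,0.0369,0.001,0],[-1,-0.0111,0.0369,0.001,0]]'>/dev/null
$J '[[-1,-0.0111,0.0369,0.001,0],[-1,-0.0111,0.0369,0.001,0],[-1,-0.0111,0.0369,0.001,0],[-1,-0.0111,0.0369,0.001,0],[-1,-0.0111,0.0369,0.001,0]]'>/dev/null
$J '[[-1,-0.0111,0.0369,0.008,0],[-1,-0.0111,0.0369,0.008,0],[-1,-0.0111,0.0369,0.008,0],[-1,-0.0111,0.0369,0.008,0],[-1,-0.0111,0.0369,0.008,0]]'>/dev/null
$J '[[-1,-0.0111,0.0369,0.0122,1],[-1,0,0,0,0],[-1,0,0,0,0]]'
python3 -c "
from h import *
go([*J(-.014,0),.065])
c=snap('wrist','w1');save(c,'w1',s=1.56)
print(proj(c,[[*J(-.014,0),.07]])*1.56)"
```

```text
clock: 3.27
tcp_pos: [0.567, 0.0106, 0.1784]
orientation: [-0.001, 0.132, 0.991, -0.0]
wrist_force: [0.1, -0.8, 0.6]
finger_gap: 0.0858
grip_force: 0.0
t 3.27 tcp [0.567  0.0106 0.1784] jig [-0.0116  0.0007] xang 164.77 tilt [-0.003  0.    -1.   ] F [ 0.1 -0.8  0.6] gap 0.0858 grip 0.0 j [-0.12  0.33 -0.09  1.15 -0.    0.14]
-> [0.564 0.011 0.065] tool shift mm [  2.1  -0.6 113.4] rows 2.7
[[395.70262936 301.09180092]]
```

View pics/w1.png

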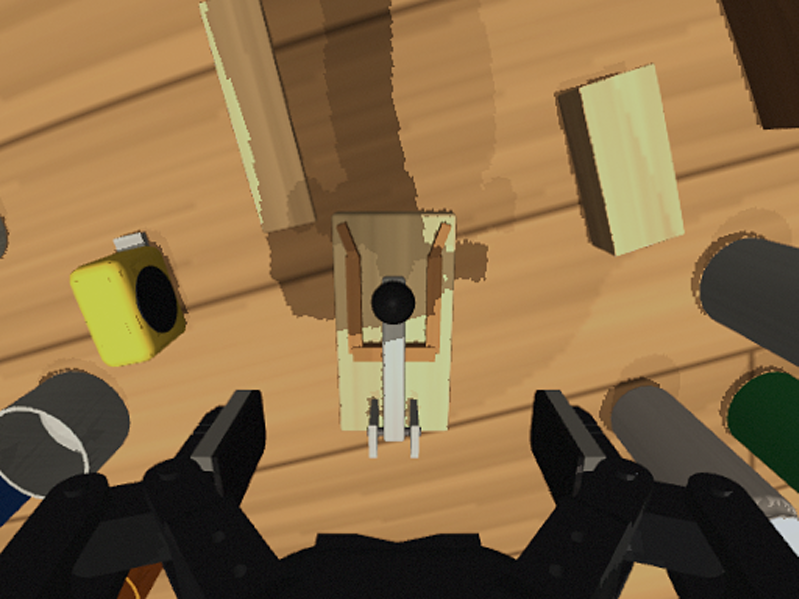

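The wrist view has the knob at (393,302), within 3 px of the prediction, and the jig is square to the image. Next: descend, grip the knob and swing it up.

```bash
J="python3 -m jog"; 
$J '[[-1,0.0021,-0.001,0.028,0],[-1,0,0,0.028,0],[-1,0,0,0.028,0],[-1,0,0,0.020,0],[-1,0,0,0.009,0]]' 30 >/dev/null
$J '[[0.6,0,0,0,0],[0.6,0,0,0,0],[0.6,0,0,0,0],[1,0,0,0,0],[1,0,0,0,0]]' 30
$J '[[1,0,0,0,0],[1,0,0,0,0],[1,0,0,0,0]]' 30
python3 -c "
from h import *
go()"
```

```text
clock: 4.15
tcp_pos: [0.5661, 0.0078, 0.0686]
orientation: [0.001, 0.135, 0.991, -0.0]
wrist_force: [0.4, 0.1, 0.5]
finger_gap: 0.0257
grip_force: 0.0
clock: 4.4
tcp_pos: [0.5659, 0.0082, 0.068]
orientation: [0.001, 0.134, 0.991, 0.0]
wrist_force: [1.5, 0.4, 4.4]
finger_gap: 0.0217
grip_force: 29.4
t 4.4 tcp [0.5659 0.0082 0.068 ] jig [-0.0119 -0.002 ] xang 164.55 tilt [ 0.002 -0.    -1.   ] F [1.5 0.4 4.4] gap 0.0217 grip 29.4 j [-0.13  0.41 -0.27  0.9   0.    0.14]
```

```bash
J="python3 -m jog"; 
$J '[[1,-0.0045,0,-0.0126,0],[1,-0.006,0,-0.012,0],[1,-0.0075,0,-0.0112,0],[1,-0.009,0,-0.0098,0],[1,-0.0102,0,-0.0086,0]]' 30
$J '[[1,-0.0111,0,-0.0074,0],[1,-0.0121,0,-0.0058,0],[1,-0.0126,0,-0.0042,0],[1,-0.0131,0,-0.0025,0],[1,-0.0134,0,-0.0008,0]]' 30
$J '[[1,0,0,0,0],[1,0,0,0,0]]' 30
python3 -c "
from h import *
go();c=snap('scene','s2');save(c,'s2',(190,120,330,250),s=4.2)"
```

```text
clock: 4.82
tcp_pos: [0.5993, -0.001, 0.1205]
orientation: [-0.002, 0.134, 0.991, 0.0]
wrist_force: [0.3, 2.4, -4.7]
finger_gap: 0.0219
grip_force: 29.6
clock: 5.23
tcp_pos: [0.6599, -0.0177, 0.1409]
orientation: [-0.002, 0.134, 0.991, 0.0]
wrist_force: [0.5, 0.6, 0.4]
finger_gap: 0.0119
grip_force: 0.0
clock: 5.4
tcp_pos: [0.6608, -0.0185, 0.1413]
orientation: [-0.001, 0.135, 0.991, -0.0]
wrist_force: [-0.2, 0.8, 0.2]
finger_gap: 0.0001
grip_force: 0.0
t 5.4 tcp [ 0.6608 -0.0185  0.1413] jig [ 0.0866 -0.0031] xang 164.53 tilt [-0.001 -0.    -1.   ] F [-0.2  0.8  0.2] gap 0.0001 grip 0.0 j [-0.15  0.52  0.11  1.16 -0.    0.12]
```

View pics/s2.png

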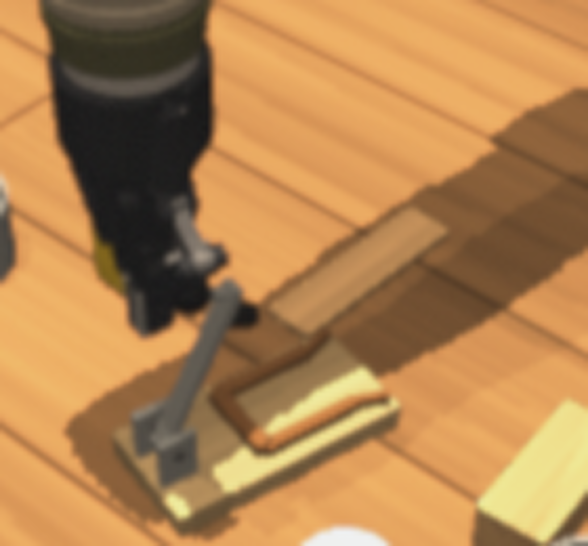

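The knob slipped out of the grip part-way: the arm is at about 0.75 rad, tip at about (232,290) in the crop. I'll push the clip's underside further back with closed fingers.

```bash
J="python3 -m jog"; 
$J '[[1,0,0,-0.03,0],[1,0,0,-0.025,0],[1,0.041,0.001,0,0],[1,0.041,0.001,0,0],[1,0.041,0.001,0,0]]' 30 >/dev/null
$J '[[1,0,0,0,0],[1,0,0,0.03,0],[1,0,0,0.03,0],[1,0,0,0.03,0],[1,0,0,0,0]]' 30
$J '[[1,-0.013,0,0,0],[1,-0.013,0,0,0],[1,-0.013,0,0,0],[1,-0.013,0,0,0],[1,-0.013,0,0,0]]' 30
$J '[[1,-0.004,0,0,0],[1,0,0,0,0]]' 30
python3 -c "
from h import *
go();c=snap('scene','s3');save(c,'s3',(190,120,330,250),s=4.2)"
```

```text
clock: 6.28
tcp_pos: [0.5382, 0.0179, 0.1019]
orientation: [-0.005, 0.134, 0.991, -0.0]
wrist_force: [-0.5, -0.0, -0.7]
finger_gap: -0.0002
grip_force: 0.0
clock: 6.7
tcp_pos: [0.6035, 0.0005, 0.1087]
orientation: [-0.002, 0.134, 0.991, 0.0]
wrist_force: [-7.8, 1.2, 5.9]
finger_gap: 0.0
grip_force: 3.6
clock: 6.87
tcp_pos: [0.6099, -0.0012, 0.1086]
orientation: [0.0, 0.135, 0.991, -0.0]
wrist_force: [-0.6, -0.5, 0.9]
finger_gap: -0.0004
grip_force: 0.6
t 6.87 tcp [ 0.6099 -0.0012  0.1086] jig [0.0329 0.0003] xang 164.54 tilt [ 0. -0. -1.] F [-0.6 -0.5  0.9] gap -0.0004 grip 0.6 j [-0.13  0.45 -0.09  1.03 -0.    0.14]
```

View pics/s3.png

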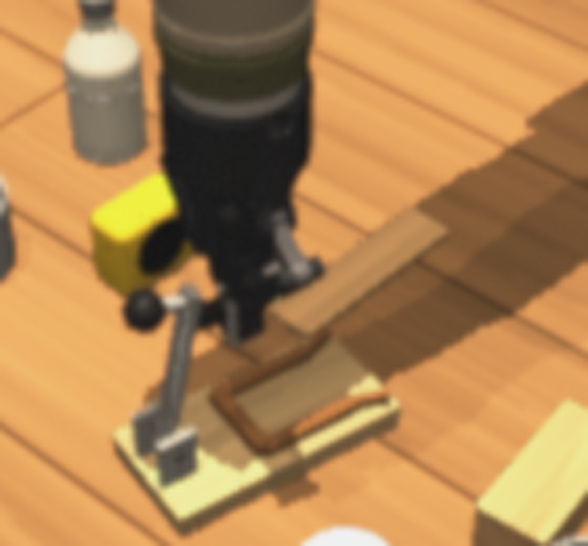

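The clip is now nearly upright, with the knob at (145,310) behind the arm. On to the brush.

```bash
J="python3 -m jog"; 
$J '[[1,0.03,0,0,0],[-1,0,0,-0.036,0],[-1,0,0,-0.036,0],[-1,0,0,-0.034,0],[-1,0,0,0,0]]' 40
python3 -c "
from h import *
go([.4845,.2885,.215])"
```

```text
clock: 7.33
tcp_pos: [0.5836, 0.0067, 0.2211]
orientation: [0.006, 0.134, 0.991, -0.0]
wrist_force: [1.2, 0.0, 0.8]
finger_gap: 0.0483
grip_force: 0.0
t 7.33 tcp [0.5836 0.0067 0.2211] jig [0.0055 0.0012] xang 164.56 tilt [ 0.012 -0.002 -1.   ] F [1.2 0.  0.8] gap 0.0483 grip 0.0 j [-0.13  0.33  0.01  1.24 -0.    0.14]
-> [0.484 0.288 0.215] tool shift mm [170.6 245.3   4.4] rows 7.2
```

```bash
J="python3 -m jog"; 
$J '[[-1,0.021,0.0307,0,0],[-1,0.021,0.0307,0,0],[-1,0.021,0.0307,0,0],[-1,0.021,0.0307,0,0],[-1,0.021,0.0307,0,0]]' 40 >/dev/null
$J '[[-1,0.021,0.0307,0,0],[-1,0.021,0.0307,0,0],[-1,0.021,0.0307,0,0],[-1,0,0,0,0],[-1,0,0,0,0]]' 40
python3 -c "
from h import *
go([.4845,.2885,.145])
c=snap('wrist','w4');save(c,'w4',s=1.25)
print(proj(c,[[.4845,.2885,.178],[.4845,.2885,.07]])*1.25)"
```

```text
clock: 8.17
tcp_pos: [0.4833, 0.2902, 0.2136]
orientation: [0.001, 0.132, 0.991, 0.0]
wrist_force: [0.4, 0.3, 0.3]
finger_gap: 0.0855
grip_force: 0.0
t 8.17 tcp [0.4833 0.2902 0.2136] jig [-0.1651  0.2488] xang 164.79 tilt [ 0.001  0.    -1.   ] F [0.4 0.3 0.3] gap 0.0855 grip 0.0 j [ 0.4   0.3  -0.04  1.23 -0.    0.66]
-> [0.484 0.288 0.145] tool shift mm [-1.5 -1.3 68.6] rows 1.6
[[314.88798276 292.93990132]
 [316.18993876 231.80847426]]
```

View pics/w4.png

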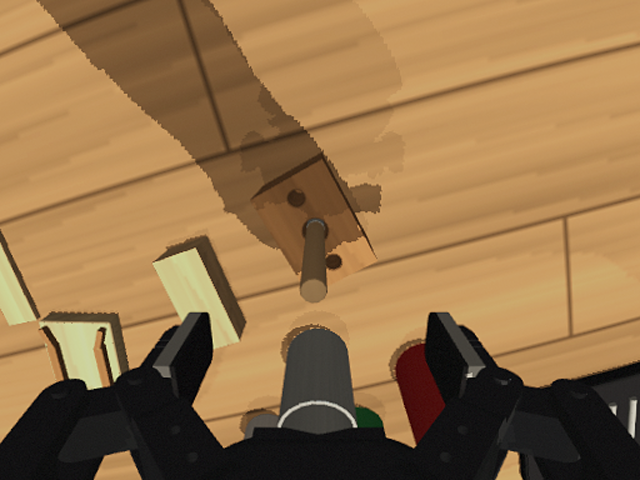

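The brush end shows at (314,290), predicted (315,293). Descend and grip.

```bash
J="python3 -m jog"; 
$J '[[-1,-0.0015,-0.0013,0.024,0],[-1,0,0,0.024,0],[-1,0,0,0.0205,0],[0,0,0,0,0],[1,0,0,0,0]]' 60 >/dev/null
$J '[[1,0,0,0,0],[1,0,0,0,0],[1,0,0,0,0],[1,0,0,0,0],[1,0,0,0,0]]' 60
python3 -c "
from h import *
go()"
```

```text
clock: 9.05
tcp_pos: [0.4862, 0.287, 0.1459]
orientation: [0.001, 0.134, 0.991, 0.0]
wrist_force: [0.3, -1.3, 5.1]
finger_gap: 0.0126
grip_force: 58.3
t 9.05 tcp [0.4862 0.287  0.1459] jig [-0.1614  0.2465] xang 164.54 tilt [ 0.002  0.001 -1.   ] F [ 0.3 -1.3  5.1] gap 0.0126 grip 58.3 j [ 0.39  0.34 -0.16  1.07 -0.    0.66]
```

```bash
J="python3 -m jog"; 
$J '[[1,0,0,-0.02,0],[1,0,0,-0.025,0],[1,0,0,-0.025,0],[1,0,0,-0.025,0],[1,0,0,0,0]]' 60
python3 -c "
from h import *
go([.611,-.251,.238])"
```

```text
clock: 9.47
tcp_pos: [0.4875, 0.2878, 0.245]
orientation: [0.004, 0.134, 0.991, 0.002]
wrist_force: [0.9, 0.5, 0.9]
finger_gap: 0.0127
grip_force: 58.4
t 9.47 tcp [0.4875 0.2878 0.245 ] jig [-0.1604  0.2476] xang 164.56 tilt [ 0.008  0.003 -1.   ] F [0.9 0.5 0.9] gap 0.0127 grip 58.4 j [ 0.39  0.29  0.02  1.29 -0.    0.66]
-> [ 0.611 -0.251  0.238] tool shift mm [-262.4 -486.5    6.3] rows 13.3
```

```bash
J="python3 -m jog"; 
$J '[[1,-0.0164,-0.0304,0,0],[1,-0.0164,-0.0304,0,0],[1,-0.0164,-0.0304,0,0],[1,-0.0164,-0.0304,0,0],[1,-0.0164,-0.0304,0,0]]' 60 >/dev/null
$J '[[1,-0.0164,-0.0304,0,0],[1,-0.0164,-0.0304,0,0],[1,-0.0164,-0.0304,0,0],[1,-0.0164,-0.0304,0,0],[1,-0.0164,-0.0304,0,0]]' 60 >/dev/null
$J '[[1,-0.0164,-0.0304,0,0],[1,-0.0164,-0.0304,0,0],[1,-0.0164,-0.0304,0,0],[1,-0.0164,-0.0304,0,0],[1,-0.0164,-0.0304,0,0]]' 60 >/dev/null
$J '[[1,-0.0164,-0.0304,0,0],[1,0,0,0,0],[1,0,0,0,0]]' 60
python3 -c "
from h import *
go([.611,-.251,.156])
c=snap('wrist','w5');save(c,'w5',s=1.25)
print(proj(c,[[.611,-.251,.055]])*1.25)"
```

```text
clock: 10.97
tcp_pos: [0.6084, -0.2539, 0.238]
orientation: [-0.001, 0.136, 0.991, 0.0]
wrist_force: [0.2, -0.7, -0.6]
finger_gap: 0.0121
grip_force: 58.7
t 10.97 tcp [ 0.6084 -0.2539  0.238 ] jig [ 0.0972 -0.244 ] xang 164.37 tilt [-0.001  0.001 -1.   ] F [ 0.2 -0.7 -0.6] gap 0.0121 grip 58.7 j [-0.52  0.49  0.29  1.38  0.   -0.24]
-> [ 0.611 -0.251  0.156] tool shift mm [-1.9  3.4 82. ] rows 2.0
[[321.94486142 219.84162886]]
```

View pics/w5.png

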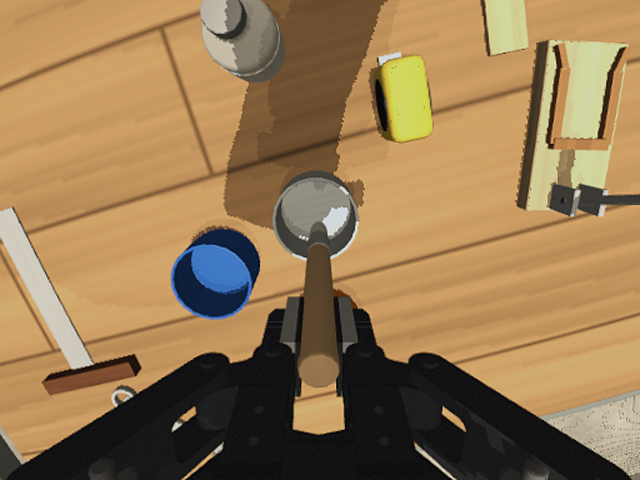

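Pot rim is centred at (316,216), with the brush upright above it. Dip.

```bash
J="python3 -m jog"; 
$J '[[1,0.0015,-0.0015,0.028,0],[1,0,0,0.028,0],[1,0,0,0.025,0],[1,0,0,0,0],[1,0,0,0,0]]' 60
$J '[[1,0,0,0,0],[1,0,0,-0.03,0],[1,0,0,-0.035,0],[1,0,0,-0.035,0],[1,0,0,0,0]]' 60
python3 -c "
from h import *
go([*J(0,0),.23])"
```

```text
clock: 11.43
tcp_pos: [0.6057, -0.2509, 0.1575]
orientation: [-0.002, 0.134, 0.991, 0.001]
wrist_force: [0.2, 0.1, -0.5]
finger_gap: 0.0128
grip_force: 58.7
clock: 11.85
tcp_pos: [0.6101, -0.2543, 0.2699]
orientation: [0.008, 0.134, 0.991, -0.003]
wrist_force: [0.7, -0.4, 1.2]
finger_gap: 0.0125
grip_force: 58.7
t 11.85 tcp [ 0.6101 -0.2543  0.2699] jig [ 0.0989 -0.244 ] xang 164.58 tilt [ 0.014 -0.008 -1.   ] F [ 0.7 -0.4  1.2] gap 0.0125 grip 58.7 j [-0.52  0.47  0.35  1.43  0.   -0.25]
-> [0.578 0.007 0.23 ] tool shift mm [101.  243.6  37.3] rows 6.4
```

```bash
J="python3 -m jog"; 
$J '[[1,0.0144,0.0348,0.004,0],[1,0.0144,0.0348,0.004,0],[1,0.0144,0.0348,0.004,0],[1,0.0144,0.0348,0.004,0],[1,0.0144,0.0348,0.004,0]]' 60 >/dev/null
$J '[[1,0.0144,0.0348,0.008,0],[1,0.0144,0.0348,0.008,0],[1,0,0,0,0],[1,0,0,0,0]]' 60
python3 -c "
from h import *
go([*J(0,0),.160])"
```

```text
clock: 12.6
tcp_pos: [0.5748, 0.0109, 0.2245]
orientation: [0.002, 0.132, 0.991, -0.0]
wrist_force: [0.3, 0.2, 0.2]
finger_gap: 0.0125
grip_force: 58.8
t 12.6 tcp [0.5748 0.0109 0.2245] jig [-0.0041  0.0029] xang 164.8 tilt [ 0.003 -0.001 -1.   ] F [0.3 0.2 0.2] gap 0.0125 grip 58.8 j [-0.12  0.32  0.01  1.26 -0.    0.14]
-> [0.578 0.007 0.16 ] tool shift mm [-3.9 -2.9 64.6] rows 1.6
```

```bash
J="python3 -m jog"; 
$J '[[1,-0.004,-0.003,0.02,0],[1,0,0,0.022,0],[1,0,0,0.018,0],[1,0,0,0.005,0],[1,0,0,0,0]]' 60
$J '[[1,0,0,0.002,0],[1,0,0,0,0]]' 60
python3 -c "
from h import *
go()"
```

```text
clock: 13.02
tcp_pos: [0.5787, 0.0032, 0.1587]
orientation: [0.001, 0.135, 0.991, -0.0]
wrist_force: [-0.5, -0.1, 1.0]
finger_gap: 0.0123
grip_force: 59.0
clock: 13.18
tcp_pos: [0.5793, 0.0033, 0.1579]
orientation: [0.002, 0.135, 0.991, -0.0]
wrist_force: [-0.8, -1.2, 5.8]
finger_gap: 0.0124
grip_force: 59.4
t 13.18 tcp [0.5793 0.0033 0.1579] jig [ 0.0022 -0.0032] xang 164.47 tilt [ 0.004 -0.001 -1.   ] F [-0.8 -1.2  5.8] gap 0.0124 grip 59.4 j [-0.13  0.36 -0.1   1.11 -0.    0.14]
```

```bash
J="python3 -m jog"; 
$J '[[1,0,0,0,0],[1,0,0,-0.03,0],[1,0,0,-0.03,0],[1,0,0,-0.03,0],[1,0,0,-0.03,0]]' 60
$J '[[1,0,0,0,0],[1,0,0,0,0]]' 60
python3 -c "
from h import *
go([.637,.2484,.28])"
```

```text
clock: 13.6
tcp_pos: [0.5778, 0.004, 0.2778]
orientation: [0.001, 0.135, 0.991, -0.0]
wrist_force: [-0.1, -0.5, -0.8]
finger_gap: 0.0124
grip_force: 58.9
clock: 13.77
tcp_pos: [0.5793, 0.0039, 0.2786]
orientation: [0.003, 0.135, 0.991, -0.0]
wrist_force: [0.1, -0.4, -0.6]
finger_gap: 0.0124
grip_force: 58.9
t 13.77 tcp [0.5793 0.0039 0.2786] jig [ 0.002  -0.0027] xang 164.5 tilt [ 0.006 -0.001 -1.   ] F [ 0.1 -0.4 -0.6] gap 0.0124 grip 58.9 j [-0.13  0.31  0.13  1.38 -0.    0.14]
-> [0.637 0.248 0.28 ] tool shift mm [  9.7 251.   -1.3] rows 6.0
```

```bash
J="python3 -m jog"; 
$J '[[1,0.0012,0.0314,0,0],[1,0.0012,0.0314,0,0],[1,0.0012,0.0314,0,0],[1,0.0012,0.0314,0,0],[1,0.0012,0.0314,0,0]]' 60 >/dev/null
$J '[[1,0.0012,0.0314,0,0],[1,0.0012,0.0314,0,0],[1,0.0012,0.0314,0,0],[1,0,0,0,0],[1,0,0,0,0]]' 60
python3 -c "
from h import *
go([.637,.2484,.146])
c=snap('wrist','w6')
g=c['img'];print(proj(c,[[.637,.2484,.11]]))
save(c,'w6',s=1.25)"
```

```text
clock: 14.6
tcp_pos: [0.6349, 0.2506, 0.2731]
orientation: [-0.001, 0.133, 0.991, -0.001]
wrist_force: [-0.2, -0.7, -0.6]
finger_gap: 0.0125
grip_force: 58.8
t 14.6 tcp [0.6349 0.2506 0.2731] jig [-0.0084  0.2501] xang 164.69 tilt [-0.003 -0.001 -1.   ] F [-0.2 -0.7 -0.6] gap 0.0125 grip 58.8 j [ 0.26  0.54  0.47  1.5  -0.    0.53]
-> [0.637 0.248 0.146] tool shift mm [ -2.9  -1.4 127.1] rows 3.1
[[253.12194903 181.57793225]]
```

View pics/w6.png

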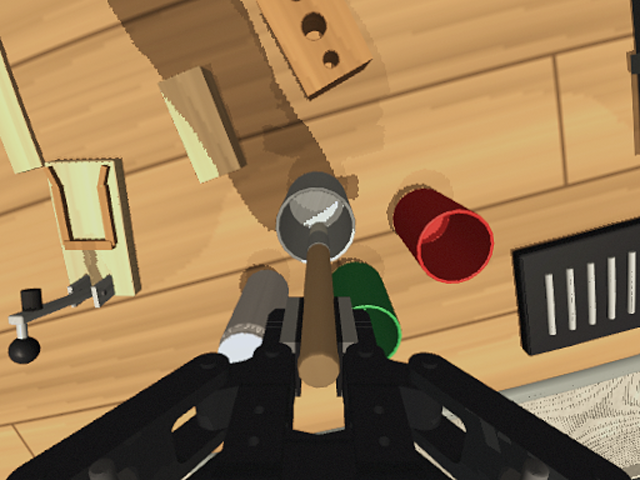

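Tin rim is centred at (316,224) with the brush over it, matching the prediction. Lower in.

```bash
J="python3 -m jog"; 
$J '[[1,-0.003,-0.0014,0.025,0],[1,0,0,0.025,0],[1,0,0,0.025,0],[1,0,0,0.025,0],[1,0,0,0.015,0]]' 60 >/dev/null
$J '[[1,0,0,0.01,0],[1,0,0,0,0],[1,0,0,0,0]]' 60
python3 -c "
from h import *
go()"
```

```text
clock: 15.32
tcp_pos: [0.6378, 0.246, 0.1506]
orientation: [-0.0, 0.135, 0.991, -0.0]
wrist_force: [-0.8, 0.4, 0.7]
finger_gap: 0.0125
grip_force: 58.8
t 15.32 tcp [0.6378 0.246  0.1506] jig [-0.0044  0.2464] xang 164.47 tilt [-0.001 -0.    -1.   ] F [-0.8  0.4  0.7] gap 0.0125 grip 58.8 j [ 0.25  0.56  0.2   1.21 -0.    0.52]
```

```bash
J="python3 -m jog"; 
$J '[[1,0,0,0.005,0],[1,0,0,0,0],[1,0,0,0,0],[-1,0,0,0,0],[-1,0,0,0,0]]' 60
$J '[[-1,0,0,0,0],[-1,0,0,0,0],[-1,0,0,0,0],[-1,0,0,0,0],[-1,0,0,-0.03,0]]' 60
$J '[[-1,0,0,-0.03,0],[-1,0,0,-0.03,0],[-1,0,0,-0.03,0],[-1,0,0,0,0],[-1,0,0,0,0]]' 60
python3 - <<'E'
from h import *
go([.447,-.0425,.2])
for n in("top","scene","wrist"): snap(n,n+"7")
c=load("wrist7"); 
t=load("top7"); s=load("scene7")
# slip corners by colour in top view
im=t["img"]; q=proj(t,[[.447,-.0425,.008]])[0].astype(int); x0,y0=q[0]-45,q[1]-45
hsv=cv2.cvtColor(im,cv2.COLOR_RGB2HSV)
print(hsv[q[1]-2:q[1]+2,q[0]-2:q[0]+2].reshape(-1,3)[::5], hsv[q[1],q[0]+25], hsv[q[1],q[0]-25])
E
```

```text
clock: 15.73
tcp_pos: [0.6382, 0.2473, 0.1462]
orientation: [0.001, 0.134, 0.991, 0.0]
wrist_force: [-0.4, 0.3, 1.3]
finger_gap: 0.0358
grip_force: 0.0
clock: 16.15
tcp_pos: [0.6344, 0.2462, 0.1691]
orientation: [-0.005, 0.134, 0.991, -0.002]
wrist_force: [-1.0, 0.0, -0.9]
finger_gap: 0.0848
grip_force: 0.0
clock: 16.57
tcp_pos: [0.6391, 0.2475, 0.2682]
orientation: [0.002, 0.134, 0.991, 0.001]
wrist_force: [0.4, -0.6, -1.5]
finger_gap: 0.0852
grip_force: 0.0
t 16.57 tcp [0.6391 0.2475 0.2682] jig [-0.0036  0.2481] xang 164.55 tilt [ 0.005  0.001 -1.   ] F [ 0.4 -0.6 -1.5] gap 0.0852 grip 0.0 j [ 0.25  0.54  0.45  1.48 -0.    0.52]
-> [ 0.447 -0.042  0.2  ] tool shift mm [ 108.2 -330.9   66.9] rows 8.5
[[ 33 104 166]
 [ 34  94 168]
 [ 35  85 168]
 [ 35  83 168]] [ 17 172 154] [ 16 170 156]
```

Run:
```python
from h import *
for tag in("top7","scene7"):
    t=load(tag); im=t["img"]; q=proj(t,[[.447,-.0425,.008]])[0]
    hsv=cv2.cvtColor(im,cv2.COLOR_RGB2HSV); m=((hsv[...,0]>25)&(hsv[...,0]<42)).astype(np.uint8)
    n,l,st,ce=cv2.connectedComponentsWithStats(m); k=l[int(q[1]),int(q[0])]; print(tag,q,k,st[k])
    ys,xs=np.where(l==k); W=np.array([atz(t,x,y,.008)[:2] for x,y in zip(xs,ys)])
    (cx,cy),wh,a=cv2.minAreaRect((W*1000).astype(np.float32)); print(cx,cy,wh,a, "mean",W.mean(0))
    v=np.linalg.svd(W-W.mean(0))[2][0] if len(W)<5000 else 0; print("yaw",np.arctan(v[1]/v[0]))
go()
```

```text
top7 [275.4743068  260.89254186] 291 [268 234  17  55 750]
447.45697021484375 -43.228816986083984 (35.50468444824219, 139.16566467285156) 86.93993377685547 mean [ 0.44692319 -0.04314001]
yaw -0.0514162433016017
scene7 [275.36128656 183.58263366] 229 [255 170  41  29 393]
446.235107421875 -42.060638427734375 (32.2005500793457, 137.2422332763672) 87.02770233154297 mean [ 0.44839124 -0.04211441]
yaw -0.05380188229690546
t 16.72 tcp [0.6373 0.247  0.264 ] jig [-0.0051  0.2472] xang 164.54 tilt [-0.002 -0.001 -1.   ] F [ 0.  -0.1  0.8] gap 0.0851 grip 0.0 j [ 0.25  0.54  0.44  1.48 -0.    0.52]
```

```bash
J="python3 -m jog"; 
$J '[[-1,0.0155,-0.0341,0,0],[-1,0.0155,-0.0341,0,0],[-1,0.0155,-0.0341,0,0],[-1,0.0155,-0.0341,0.01,0],[-1,0.0155,-0.0341,0.01,0]]' 60 >/dev/null
$J '[[-1,0.0155,-0.0341,0.01,0],[-1,0.0155,-0.0341,0.01,0],[-1,0.0155,-0.0341,0.01,0],[-1,0.0155,-0.0341,0.01,0],[-1,0.0155,-0.0341,0.01,0]]' 60 >/dev/null
$J '[[-1,0,0,0.02,-6.2],[-1,0,0,0.02,-6.2],[-1,0,0,0,0],[-1,0,0,0,0]]' 60
python3 -c "
from h import *
go([.397,-.0402,.060],[.397,-.0402,.013])"
```

```text
clock: 17.88
tcp_pos: [0.3958, -0.0398, 0.1541]
orientation: [-0.002, 0.028, 1.0, 0.001]
wrist_force: [0.4, 0.5, 0.8]
finger_gap: 0.0855
grip_force: 0.0
t 17.88 tcp [ 0.3958 -0.0398  0.1541] jig [-0.1638 -0.0926] xang 176.75 tilt [-0.004  0.001 -1.   ] F [0.4 0.5 0.8] gap 0.0855 grip 0.0 j [-0.3   0.03 -0.53  1.02 -0.   -0.25]
-> [ 0.397 -0.04   0.06 ] tool shift mm [-1.6 -0.4 94.1] rows 2.3
-> [ 0.397 -0.04   0.013] tool shift mm [ -1.8  -0.4 141.1] rows 3.4
```

```bash
J="python3 -m jog"; 
$J '[[-0.15,-0.0018,-0.0004,0.03,-0.2],[-0.15,0,0,0.03,0],[-0.15,0,0,0.03,0],[-0.15,0,0,0.03,0],[-0.15,0,0,0.01,0]]' 60 
$J '[[-0.15,0,0,0.0,0],[-0.15,0,0,0.006,0],[-0.15,0,0,0,0]]' 60
python3 -c "
from h import *
go([.397,-.0402,.009])"
```

```text
clock: 18.3
tcp_pos: [0.3979, -0.0397, 0.023]
orientation: [-0.002, 0.026, 1.0, 0.0]
wrist_force: [-1.4, -0.1, 0.5]
finger_gap: 0.0488
grip_force: 0.0
clock: 18.55
tcp_pos: [0.4004, -0.0407, 0.0199]
orientation: [0.001, 0.025, 1.0, -0.0]
wrist_force: [-0.2, -0.9, -0.3]
finger_gap: 0.0488
grip_force: 0.0
t 18.55 tcp [ 0.4004 -0.0407  0.0199] jig [-0.1591 -0.0922] xang 177.12 tilt [ 0.001 -0.    -1.   ] F [-0.2 -0.9 -0.3] gap 0.0488 grip 0.0 j [-0.3   0.2  -0.72  0.65 -0.   -0.25]
-> [ 0.397 -0.04   0.009] tool shift mm [ 3.4  0.3 10.9] rows 0.3
```

```bash
J="python3 -m jog"; 
$J '[[-0.15,0.003,0,0.006,0],[-0.15,0,0,0.002,0],[-0.15,0,0,0,0]]' 60
$J '[[-0.15,0,0,0.002,0],[-0.15,0,0,0,0]]' 60
$J '[[-0.15,0,0,0.002,0],[-0.15,0,0,0,0]]' 60
```

```text
clock: 18.8
tcp_pos: [0.3963, -0.0405, 0.0116]
orientation: [0.0, 0.025, 1.0, -0.0]
wrist_force: [0.2, -0.4, -0.3]
finger_gap: 0.0491
grip_force: 0.0
clock: 18.97
tcp_pos: [0.3965, -0.0406, 0.0096]
orientation: [0.0, 0.025, 1.0, -0.0]
wrist_force: [0.4, -0.9, -0.2]
finger_gap: 0.0491
grip_force: 0.0
clock: 19.13
tcp_pos: [0.3968, -0.0407, 0.0081]
orientation: [0.0, 0.025, 1.0, -0.0]
wrist_force: [-2.3, 0.9, 8.7]
finger_gap: 0.049
grip_force: 4.2
```

```bash
J="python3 -m jog"; 
$J '[[-0.15,0,0,-0.003,0],[0.15,0,0,0,0],[0.3,0,0,0,0],[0.3,0,0,0,0],[0.3,0,0,0,0]]' 50
$J '[[0.5,0,0,0,0],[0.5,0,0,0,0],[0.5,0,0,0,0]]' 50
$J '[[0.5,0,0,-0.02,0],[0.5,0,0,-0.025,0],[0.5,0,0,0,0],[0.5,0,0,0,0]]' 50
python3 - <<'E'
from h import *
go()
t=snap("top","top8"); im=t["img"]; q=proj(t,[[.46,-.0435,.05]])[0]
hsv=cv2.cvtColor(im,cv2.COLOR_RGB2HSV); m=((hsv[...,0]>25)&(hsv[...,0]<42)).astype(np.uint8)
n,l,st,ce=cv2.connectedComponentsWithStats(m); k=l[int(q[1]),int(q[0])]; print(q,k,st[k])
ys,xs=np.where(l==k); W=np.array([atz(t,x,y,.05)[:2] for x,y in zip(xs,ys)])
print(cv2.minAreaRect((W*1000).astype(np.float32)))
E
```

```text
clock: 19.55
tcp_pos: [0.3968, -0.0408, 0.0112]
orientation: [0.001, 0.025, 1.0, -0.0]
wrist_force: [-2.5, -0.2, 10.1]
finger_gap: 0.0345
grip_force: 49.4
clock: 19.8
tcp_pos: [0.3968, -0.0408, 0.0112]
orientation: [0.001, 0.025, 1.0, -0.0]
wrist_force: [-1.5, 0.1, 9.2]
finger_gap: 0.0344
grip_force: 49.4
clock: 20.13
tcp_pos: [0.3977, -0.041, 0.0564]
orientation: [0.002, 0.025, 1.0, -0.0]
wrist_force: [0.9, -0.3, -1.0]
finger_gap: 0.0343
grip_force: 50.6
t 20.13 tcp [ 0.3977 -0.041   0.0564] jig [-0.1617 -0.0932] xang 177.14 tilt [ 0.003 -0.001 -1.   ] F [ 0.9 -0.3 -1. ] gap 0.0343 grip 50.6 j [-0.3   0.13 -0.68  0.75 -0.   -0.25]
[276.0642329  254.55274169] 0 [     0      0    512    384 184104]
((696.5604248046875, -15.322021484375), (1684.626220703125, 1152.4874267578125), 83.86470794677734)
```

```bash
J="python3 -m jog"; 
$J '[[0.5,0,0,0,6.1],[0.5,0,0,0,6.1],[0.5,0.0045,0.031,0,0],[0.5,0.0045,0.031,0,0],[0.5,0.0045,0.031,0,0]]' 50 >/dev/null
$J '[[0.5,0,0,0,0],[0.5,0,0,0,0],[0.5,0,0,0,0]]' 50
python3 - <<'E'
from h import *
go([*J(-.175,0),.034])
c=snap("wrist","w8"); p=[[*J(u,n),.0365+.0082] for u,n in [(-.055,.018),(-.055,-.018),(-.1,.018),(-.1,-.018)]]
print(np.round(proj(c,p),1)); 
hsv=cv2.cvtColor(c["img"],cv2.COLOR_RGB2HSV); m=((hsv[...,0]>25)&(hsv[...,0]<42)).astype(np.uint8)
for v in range(60,200,10):
    x=np.where(m[v])[0]; r=np.split(x,np.where(np.diff(x)>3)[0]+1); print(v,[(int(a[0]),int(a[-1])) for a in r if len(a)>8])
b=[[*J(u,n),.02] for u,n in [(-.055,.039),(-.055,-.039),(.1,.039),(.1,-.039)]]; print(np.round(proj(c,b),1))
E
```

```text
clock: 20.85
tcp_pos: [0.4066, 0.0527, 0.0545]
orientation: [-0.001, 0.131, 0.991, -0.0]
wrist_force: [0.1, 0.0, -0.6]
finger_gap: 0.0345
grip_force: 50.6
t 20.85 tcp [0.4066 0.0527 0.0545] jig [-0.1774 -0.0004] xang 164.99 tilt [-0.002 -0.    -1.   ] F [ 0.1  0.  -0.6] gap 0.0345 grip 50.6 j [-0.07  0.16 -0.66  0.75 -0.    0.19]
-> [0.409 0.052 0.034] tool shift mm [-2.4  0.4 20.5] rows 0.5
[[280.8 410.6]
 [228.1 410.4]
 [283.3 362. ]
 [225.7 361.9]]
60 []
70 []
80 []
90 []
100 []
110 []
120 []
130 []
140 []
150 []
160 []
170 []
180 []
190 []
[[306.  379.4]
 [203.  379.1]
 [294.4 491. ]
 [214.  490.7]]
```

```bash
J="python3 -m jog"; 
$J '[[0.5,0,0,0.012,0],[0.5,0,0,0.008,0],[0.5,0,0,0,0],[0.5,0,0,0,0]]' 50
$J '[[0.5,-0.01,0,0,0],[0.5,-0.01,0,0,0],[0.5,-0.01,0,0,0],[0.5,-0.01,0,0,0],[0.5,-0.01,0,0,0]]' 50
$J '[[0.5,-0.008,0,0,0],[0.5,-0.008,0,0,0],[0.5,-0.008,0,0,0],[0.5,0,0,0,0],[0.5,0,0,0,0]]' 50
python3 -c "
from h import *
go([*J(-.09,0),.034])"
```

```text
clock: 21.23
tcp_pos: [0.4067, 0.0521, 0.0349]
orientation: [-0.001, 0.132, 0.991, -0.0]
wrist_force: [-0.2, -0.3, -0.7]
finger_gap: 0.0344
grip_force: 50.6
clock: 21.65
tcp_pos: [0.4576, 0.0393, 0.0358]
orientation: [0.001, 0.131, 0.991, -0.0]
wrist_force: [1.7, -0.2, -0.1]
finger_gap: 0.0343
grip_force: 50.6
clock: 22.07
tcp_pos: [0.4792, 0.0334, 0.0354]
orientation: [-0.0, 0.131, 0.991, -0.0]
wrist_force: [-0.0, 0.2, 0.5]
finger_gap: 0.0345
grip_force: 50.6
t 22.07 tcp [0.4792 0.0334 0.0354] jig [-0.1023 -0.0002] xang 164.93 tilt [-0. -0. -1.] F [-0.   0.2  0.5] gap 0.0345 grip 50.6 j [-0.1   0.3  -0.52  0.75 -0.    0.17]
-> [0.491 0.03  0.034] tool shift mm [-12.3   0.2   1.4] rows 0.3
```

```bash
J="python3 -m jog"; 
$J '[[0.5,-0.005,0,0.0015,0],[0.5,-0.004,0,0,0],[0.5,0,0,0,0]]' 50
$J '[[0.5,-0.002,0,0,0],[0.5,0,0,0,0]]' 50
$J '[[0.5,-0.002,0,0,0],[0.5,0,0,0,0]]' 50
python3 -c "
from h import *
go()"
```

```text
clock: 22.32
tcp_pos: [0.4884, 0.031, 0.034]
orientation: [0.0, 0.131, 0.991, -0.0]
wrist_force: [0.4, 0.4, 0.3]
finger_gap: 0.0344
grip_force: 50.6
clock: 22.48
tcp_pos: [0.4898, 0.0306, 0.034]
orientation: [0.0, 0.131, 0.991, -0.0]
wrist_force: [0.2, -0.2, -0.6]
finger_gap: 0.0344
grip_force: 50.6
clock: 22.65
tcp_pos: [0.4913, 0.0302, 0.0339]
orientation: [-0.0, 0.131, 0.991, -0.0]
wrist_force: [-0.2, -0.1, 0.2]
finger_gap: 0.0342
grip_force: 50.6
t 22.65 tcp [0.4913 0.0302 0.0339] jig [-0.0898 -0.0002] xang 164.94 tilt [-0.001  0.    -1.   ] F [-0.2 -0.1  0.2] gap 0.0342 grip 50.6 j [-0.1   0.32 -0.49  0.75 -0.    0.16]
```

```bash
J="python3 -m jog"; 
$J '[[0.5,-0.0015,0,0,0],[0.5,0,0,0,0]]' 50
$J '[[0.5,-0.0015,0,0,0],[0.5,0,0,0,0]]' 50
python3 - <<'E'
from h import *
go()
for n in("scene",):
    c=snap(n,n+"9"); P=[[*J(u,v),.028] for u,v in [(-.11,.018),(-.11,-.018),(.03,.018),(.03,-.018)]]; print(np.round(proj(c,P),1))
    save(c,"s9")
E
```

```text
clock: 22.82
tcp_pos: [0.4913, 0.0301, 0.0335]
orientation: [-0.002, 0.131, 0.991, 0.0]
wrist_force: [-4.2, 1.1, 0.0]
finger_gap: 0.0345
grip_force: 50.7
clock: 22.98
tcp_pos: [0.4914, 0.03, 0.033]
orientation: [-0.003, 0.131, 0.991, 0.0]
wrist_force: [-6.8, 2.0, 0.7]
finger_gap: 0.0343
grip_force: 50.7
t 22.98 tcp [0.4914 0.03   0.033 ] jig [-0.0896 -0.0003] xang 164.97 tilt [-0.006  0.001 -1.   ] F [-6.8  2.   0.7] gap 0.0343 grip 50.7 j [-0.1   0.33 -0.49  0.76  0.    0.16]
[[297.3 200.2]
 [288.8 192.2]
 [252.1 223.1]
 [244.  214.1]]
```

The slip meets the stop right where expected. Ease off, set it down and release.

```bash
J="python3 -m jog"; 
$J '[[0.5,0.002,0,0.001,0],[0.5,0,0,0.001,0],[0.5,0,0,0,0]]' 50
$J '[[-0.2,0,0,0,0],[-0.2,0,0,0,0],[-0.2,0,0,0,0],[-0.2,0,0,0,0]]' 50
$J '[[-0.2,0,0,-0.02,0],[-0.2,0,0,-0.03,0],[-0.2,0,0,-0.04,0],[-0.2,0.03,0,-0.04,0],[-0.2,0,0,0,0]]' 50
python3 - <<'E'
from h import *
go()
c=snap("wrist","w10"); t=snap("top","top10"); s=snap("scene","scene10")
for c,nm in((c,"w"),(t,"t"),(s,"s")):
    P=[[*J(u,v),.028] for u,v in [(-.11,.018),(-.11,-.018),(.03,.018),(.03,-.018)]]; print(nm,np.round(proj(c,P),1).tolist())
    q=proj(c,[[*J(-.08,0),.028]])[0]; hsv=cv2.cvtColor(c["img"],cv2.COLOR_RGB2HSV)
    if 0<=q[1]<384: print(q,hsv[int(q[1]),int(q[0])])
    m=((hsv[...,0]>25)&(hsv[...,0]<42)).astype(np.uint8); n,l,st,ce=cv2.connectedComponentsWithStats(m); k=l[int(q[1]),int(q[0])]
    if k:
        ys,xs=np.where(l==k); W=np.array([atz(c,x,y,.028)[:2] for x,y in zip(xs,ys)]); W=np.c_[(W-SEAT)@U,(W-SEAT)@N]
        for a in(-.105,-.09,-.075,-.062):
            r=W[abs(W[:,0]-a)<.004]; print(a,np.round([r[:,1].min(),r[:,1].max()],4))
        print("rear",np.round(np.percentile(W[:,0],[0,1]),4))
E
```

```text
clock: 23.28
tcp_pos: [0.4913, 0.0301, 0.0316]
orientation: [-0.001, 0.131, 0.991, -0.0]
wrist_force: [-4.7, 1.4, -0.0]
finger_gap: 0.0343
grip_force: 50.7
clock: 23.62
tcp_pos: [0.4938, 0.0296, 0.0324]
orientation: [0.001, 0.131, 0.991, -0.0]
wrist_force: [-0.5, 0.5, 0.2]
finger_gap: 0.0516
grip_force: 0.0
clock: 24.03
tcp_pos: [0.4696, 0.0368, 0.1618]
orientation: [0.004, 0.131, 0.991, 0.0]
wrist_force: [-0.1, 0.4, -0.2]
finger_gap: 0.0511
grip_force: 0.0
t 24.03 tcp [0.4696 0.0368 0.1618] jig [-0.1124  0.0006] xang 164.97 tilt [ 0.008 -0.001 -1.   ] F [-0.1  0.4 -0.2] gap 0.0511 grip 0.0 j [-0.09  0.15 -0.37  1.04  0.    0.17]
w [[273.0, 188.2], [234.2, 188.2], [270.1, 311.3], [237.0, 311.3]]
[253.5767463  218.05899267] [ 33  66 211]Traceback (most recent call last):
  File "<stdin>", line 12, in <module>
    return umr_minimum(a, axis, None, out, keepdims, initial, where)
ValueError: zero-size array to reduction operation minimum which has no identity
```

Run:
```python
from h import *
c=load("w10"); hsv=cv2.cvtColor(c["img"],cv2.COLOR_RGB2HSV); m=((hsv[...,0]>25)&(hsv[...,0]<42))
for v in list(range(176,200,3))+list(range(205,310,12)):
    x=np.where(m[v,200:310])[0]+200; r=np.split(x,np.where(np.diff(x)>1)[0]+1); print(v,[(int(a[0]),int(a[-1])) for a in r if len(a)>3])
for u in(-.1,-.085,-.07,-.04,0): print(u,np.round(proj(c,[[*J(u,.018),.028],[*J(u,-.018),.028]]),1).tolist())
```

```text
176 []
179 []
182 []
185 []
188 []
191 []
194 []
197 []
205 []
217 [(236, 271)]
229 [(236, 271)]
241 [(216, 220), (227, 234), (236, 270), (272, 289)]
253 [(230, 234), (236, 274), (285, 288)]
265 [(217, 222), (236, 269), (282, 287)]
277 [(217, 222), (233, 269), (282, 287)]
289 [(218, 222), (237, 271), (281, 286)]
301 [(218, 223), (237, 268), (281, 286)]
-0.1 [[272.8, 198.4], [234.4, 198.4]]
-0.085 [[272.4, 213.2], [234.7, 213.2]]
-0.07 [[272.1, 227.6], [235.0, 227.5]]
-0.04 [[271.5, 254.8], [235.7, 254.8]]
0 [[270.7, 288.3], [236.4, 288.2]]
```

Run:
```python
from h import *
c=load("w10"); print(c["img"][176:222:2,246:262].mean(1).round().astype(int).tolist())
t=load("top10"); print(np.round(proj(t,[[*J(-.11,0),.028],[*J(-.04,0),.028]]),1))
go([*J(.08,0),.21])
```

```text
[[109, 78, 47], [105, 75, 45], [103, 74, 44], [102, 73, 44], [102, 73, 44], [93, 68, 42], [128, 99, 64], [172, 137, 90], [170, 135, 89], [170, 135, 89], [170, 135, 90], [170, 135, 90], [170, 134, 89], [170, 135, 89], [170, 135, 89], [170, 135, 89], [169, 134, 89], [175, 146, 98], [192, 183, 129], [205, 209, 151], [205, 209, 150], [205, 209, 150], [205, 209, 150]]
[[244.  253.9]
 [248.4 226.8]]
t 24.18 tcp [0.469  0.0363 0.1558] jig [-0.1129 -0.    ] xang 164.94 tilt [ 0.002 -0.    -1.   ] F [-0.2 -0.5 -1. ] gap 0.0513 grip 0.0 j [-0.09  0.16 -0.37  1.04 -0.    0.17]
-> [ 0.655 -0.014  0.21 ] tool shift mm [-193.     0.   -53.7] rows 4.8
```

Slip rear edge is at row 188, as predicted, so it is home. Now go behind the knob with closed fingers.

```bash
J="python3 -m jog"; 
$J '[[1,0,0,-0.03,0],[1,0,0,-0.03,0],[1,-0.0395,0,0,0],[1,-0.0395,0,0,0],[1,-0.0395,0,0,0]]' 50 >/dev/null
$J '[[1,-0.0395,0,0,0],[1,-0.0395,0,0,0],[1,-0.0395,0,0,0],[1,0,0,0,0],[1,0,0,0,0]]' 50
$J '[[1,0,0,0.03,0],[1,0,0,0.03,0],[1,0,0,0.023,0],[1,0,0,0,0],[1,0,0,0,0]]' 50
python3 -c "
from h import *
go([*J(.05,0),.129])"
```

```text
clock: 25.02
tcp_pos: [0.6983, -0.0263, 0.2092]
orientation: [-0.003, 0.132, 0.991, -0.0]
wrist_force: [-0.0, 0.3, -0.8]
finger_gap: 0.0
grip_force: 0.0
clock: 25.43
tcp_pos: [0.6948, -0.0246, 0.1308]
orientation: [-0.002, 0.131, 0.991, -0.0]
wrist_force: [1.0, -0.1, 0.7]
finger_gap: 0.0004
grip_force: 0.0
t 25.43 tcp [ 0.6948 -0.0246  0.1308] jig [ 0.121  -0.0002] xang 164.96 tilt [-0.005  0.001 -1.   ] F [ 1.  -0.1  0.7] gap 0.0004 grip 0.0 j [-0.15  0.6   0.22  1.19 -0.    0.11]
-> [ 0.626 -0.006  0.129] tool shift mm [71.   0.2  2.2] rows 1.7
```

Push the knob toward −u.

```bash
J="python3 -m jog"; 
$J '[[1,0.01,0,0,0],[1,0.01,0,0,0],[1,0.01,0,0,0],[1,0.01,0,0,0],[1,0.01,0,0,0]]' 50
$J '[[1,0.01,0,0.002,0],[1,0.01,0,0.002,0],[1,0,0,0,0]]' 50
python3 - <<'E'
from h import *
go()
s=snap("scene","scene11"); t=snap("top","top11")
# dark knob pixels near predicted positions for several angles
for th in(.5,.6,.7,.8,.9):
    a=th+.2757; P=[[*J(.085-.1029*np.cos(a),0),.042+.1029*np.sin(a)]]; print(th,np.round(P,3),np.round(proj(s,P),1),np.round(proj(t,P),1))
E
```

```text
clock: 25.85
tcp_pos: [0.6504, -0.0123, 0.1354]
orientation: [0.003, 0.131, 0.991, -0.0]
wrist_force: [3.1, -0.4, -1.7]
finger_gap: -0.0002
grip_force: 1.6
clock: 26.1
tcp_pos: [0.6295, -0.0066, 0.131]
orientation: [0.002, 0.131, 0.991, -0.0]
wrist_force: [0.6, 0.4, -0.5]
finger_gap: -0.0001
grip_force: 0.0
t 26.1 tcp [ 0.6295 -0.0066  0.131 ] jig [0.0533 0.0002] xang 164.97 tilt [ 0.004 -0.001 -1.   ] F [ 0.6  0.4 -0.5] gap -0.0001 grip 0.0 j [-0.14  0.47 -0.    1.1  -0.    0.12]
0.5 [[0.589 0.004 0.114]] [[254.1 190.3]] [[251.2 200.3]]
0.6 [[0.596 0.002 0.121]] [[251.4 189.4]] [[251.7 196.6]]
0.7 [[ 0.604 -0.     0.127]] [[248.3 188.8]] [[252.2 192.6]]
0.8 [[ 0.613 -0.002  0.133]] [[245.  188.6]] [[252.8 188.5]]
0.9 [[ 0.622 -0.005  0.137]] [[241.5 188.7]] [[253.4 184.3]]
```

```bash
J="python3 -m jog"; 
$J '[[1,-0.006,0,-0.025,0],[1,0,0,-0.025,0],[1,0.016,0,0,0],[1,0.016,0,0,0],[1,0,0,0,0]]' 50
$J '[[1,0,0,0.01,0],[1,0,0,0.01,0],[1,0,0,0.006,0],[1,0,0,0,0],[1,0,0,0,0]]' 50
python3 -c "
from h import *
go([*J(.028,0),.15])"
```

```text
clock: 26.62
tcp_pos: [0.6031, 0.0003, 0.1802]
orientation: [0.0, 0.131, 0.991, 0.0]
wrist_force: [-0.3, -0.8, 0.5]
finger_gap: 0.0
grip_force: 0.0
clock: 27.03
tcp_pos: [0.604, -0.0003, 0.151]
orientation: [-0.001, 0.131, 0.991, -0.0]
wrist_force: [-0.4, 0.2, 1.3]
finger_gap: -0.0002
grip_force: 0.5
t 27.03 tcp [ 6.04e-01 -3.00e-04  1.51e-01] jig [ 0.027  -0.0002] xang 164.94 tilt [-0.002  0.    -1.   ] F [-0.4  0.2  1.3] gap -0.0002 grip 0.5 j [-0.13  0.41 -0.04  1.12 -0.    0.13]
-> [ 0.605 -0.     0.15 ] tool shift mm [-1.   0.2  1. ] rows 0.0
```

```bash
J="python3 -m jog"; 
$J '[[1,0.004,0,0.004,0],[1,0.004,0,0.004,0],[1,0.0038,0,0.0037,0],[1,0.0037,0,0.0037,0]]' 50
$J '[[1,0.0034,0,0.0038,0],[1,0.0034,0,0.0038,0],[1,0.003,0,0.0042,0],[1,0.003,0,0.0042,0]]' 50
$J '[[1,0.0026,0,0.0045,0],[1,0.0026,0,0.0045,0],[1,0,0,0,0]]' 50
python3 -c "
from h import *
go([*J(-.0107,0),.1028])"
```

```text
clock: 27.37
tcp_pos: [0.5872, 0.0043, 0.1378]
orientation: [-0.002, 0.131, 0.991, 0.0]
wrist_force: [-13.3, 2.6, 18.6]
finger_gap: 0.0
grip_force: 9.3
clock: 27.7
tcp_pos: [0.5751, 0.0077, 0.1205]
orientation: [-0.002, 0.131, 0.991, 0.0]
wrist_force: [-7.0, 1.8, 8.3]
finger_gap: 0.0003
grip_force: 4.3
clock: 27.95
tcp_pos: [0.5705, 0.0089, 0.1103]
orientation: [-0.002, 0.131, 0.991, 0.0]
wrist_force: [-0.8, 0.7, -0.5]
finger_gap: -0.0001
grip_force: 0.2
t 27.95 tcp [0.5705 0.0089 0.1103] jig [-0.0077 -0.0001] xang 164.95 tilt [-0.003  0.001 -1.   ] F [-0.8  0.7 -0.5] gap -0.0001 grip 0.2 j [-0.13  0.38 -0.19  1.    0.    0.14]
-> [0.568 0.01  0.103] tool shift mm [3.  0.1 7.5] rows 0.2
```

```bash
J="python3 -m jog"; 
$J '[[1,0.002,0,0.004,0],[1,0,0,0,0]]' 50
$J '[[1,0.001,0,0.002,0],[1,0,0,0,0]]' 50
$J '[[1,0,0,0.0015,0],[1,0,0,0,0]]' 50
$J '[[1,0,0,0.001,0],[1,0,0,0,0]]' 50
```

```text
clock: 28.12
tcp_pos: [0.5698, 0.009, 0.107]
orientation: [-0.001, 0.131, 0.991, -0.0]
wrist_force: [-1.4, -0.1, -0.6]
finger_gap: 0.0001
grip_force: 0.3
clock: 28.28
tcp_pos: [0.5694, 0.0091, 0.1056]
orientation: [0.0, 0.131, 0.991, -0.0]
wrist_force: [-0.4, 0.5, 1.2]
finger_gap: -0.0001
grip_force: 0.4
clock: 28.45
tcp_pos: [0.5693, 0.0092, 0.1043]
orientation: [-0.0, 0.131, 0.991, -0.0]
wrist_force: [-1.9, 0.6, 2.0]
finger_gap: -0.0003
grip_force: 1.0
clock: 28.62
tcp_pos: [0.5691, 0.0092, 0.1033]
orientation: [-0.0, 0.131, 0.991, -0.0]
wrist_force: [-2.6, 1.4, 3.5]
finger_gap: 0.0001
grip_force: 1.4
```

```bash
J="python3 -m jog"; 
$J '[[1,0,0,0.001,0],[1,0,0,0,0]]' 50
$J '[[1,0,0,0.001,0],[1,0,0,0,0]]' 50
$J '[[1,0,0,0.001,0],[1,0,0,0,0]]' 50
```

```text
clock: 28.78
tcp_pos: [0.5691, 0.0093, 0.1023]
orientation: [-0.0, 0.131, 0.991, -0.0]
wrist_force: [-2.1, 0.2, 2.9]
finger_gap: 0.0001
grip_force: 1.5
clock: 28.95
tcp_pos: [0.5691, 0.0093, 0.1017]
orientation: [-0.0, 0.131, 0.991, -0.0]
wrist_force: [-3.4, 0.7, 5.8]
finger_gap: 0.0006
grip_force: 2.8
clock: 29.12
tcp_pos: [0.5691, 0.0093, 0.1015]
orientation: [0.0, 0.131, 0.991, -0.0]
wrist_force: [-5.3, 0.5, 10.1]
finger_gap: 0.0001
grip_force: 5.3
```

The foot is firmly on the slip: force jumps at the expected height. Retreat and verify.

```bash
J="python3 -m jog"; 
$J '[[1,0,0,-0.01,0],[1,0,0,-0.03,0],[1,0,0,-0.035,0],[1,0.04,0,-0.035,0],[1,0.04,0,0,0]]' 50
$J '[[1,0,0,0,0],[1,0,0,0,0],[1,0,0,0,0]]' 50
python3 - <<'E'
from h import *
go()
c=snap("wrist","w12"); im=c["img"].astype(int)
hm=lambda P:np.round(proj(c,P),1).tolist()
print("rear",hm([[*J(-.11,0),.028]]))
for th in(0,.09,.2):
    a=th+.2757; print(th,hm([[*J(.085-.1029*np.cos(a),0),.042+.1029*np.sin(a)]]))
u,v=hm([[*J(-.11,0),.028]])[0]; u=int(u); v=int(v)
print(v,[(r,im[r,u-6:u+6].mean(0).round().astype(int).tolist()) for r in range(max(v-12,0),min(v+12,384),3)])
q=proj(c,[[*J(-.0107,0),.08]])[0].astype(int); x0,y0=q-40; sub=im[y0:y0+80,x0:x0+80].sum(2)<90
n,l,st,ce=cv2.connectedComponentsWithStats(sub.astype(np.uint8)); k=1+np.argmax(st[1:,4]); print("knob",ce[k]+[x0,y0],st[k])
t=snap("top","top12")
for nm,tg in(("tin",(.637,.2484,.06)),("pot",(.611,-.251,.05)),("bottle",(.4615,-.2596,.06)),("can",(.7236,.1622,.07)),("tape",(.54,-.156,.03)),("offcut",(.533,.164,.03))):
    p=proj(t,[tg])[0].astype(int); a=load("top0")["img"]; s=np.s_[p[1]-25:p[1]+25,p[0]-25:p[0]+25]
    g=lambda i:np.float32(cv2.cvtColor(i[s],cv2.COLOR_RGB2GRAY)); print(nm,np.round(cv2.phaseCorrelate(g(a),g(t["img"])),2) if 0 else round(float(abs(g(a)-g(t["img"])).mean()),2))
E
```

```text
clock: 29.53
tcp_pos: [0.5061, 0.0266, 0.2086]
orientation: [0.006, 0.132, 0.991, 0.0]
wrist_force: [0.4, -0.3, 0.9]
finger_gap: 0.0
grip_force: 0.0
clock: 29.78
tcp_pos: [0.5012, 0.0277, 0.2034]
orientation: [0.001, 0.131, 0.991, -0.0]
wrist_force: [0.1, 0.3, -0.5]
finger_gap: -0.0
grip_force: 0.0
t 29.78 tcp [0.5012 0.0277 0.2034] jig [-0.0795  0.    ] xang 164.95 tilt [ 0.002 -0.    -1.   ] F [ 0.1  0.3 -0.5] gap -0.0 grip 0.0 j [-0.1   0.19 -0.22  1.16 -0.    0.16]
rear [[254.5, 146.7]]
0 [[254.3, 249.9]]
0.09 [[254.3, 256.9]]
0.2 [[254.3, 266.8]]
146 [(134, [104, 75, 45]), (137, [106, 76, 46]), (140, [105, 75, 45]), (143, [101, 72, 43]), (146, [84, 63, 39]), (149, [150, 118, 77]), (152, [150, 117, 76]), (155, [149, 117, 76])]
knob [254.49351193 276.53871913] [   0   21   80   59 2389]
tin 5.86
pot 3.56
bottle 3.55
can 25.81
tape 3.61
offcut 21.26
```

Run:
```python
from h import *
a=load("scene0")["img"]; s=snap("scene","s12"); b=s["img"]
for nm,tg in(("tin",(.637,.2484,.06)),("pot",(.611,-.251,.03)),("bottle",(.4615,-.2596,.06)),("can",(.7236,.1622,.07)),("tape",(.54,-.156,.03)),("offcut",(.533,.164,.03))):
    p=proj(s,[tg])[0].astype(int); w=np.s_[p[1]-22:p[1]+22,p[0]-20:p[0]+20]
    e=lambda i:cv2.Canny(i[w],60,150); A,B=e(a),e(b); d=cv2.distanceTransform(255-B,cv2.DIST_L2,3); print(nm,"median/90% edge shift px",np.percentile(d[A>0],[50,90]).round(1))
for th in(0,.05,.09,.13,.2):
    an=th+.2757; print(th,np.round(proj(s,[[*J(.085-.1029*np.cos(an),0),.042+.1029*np.sin(an)]]),1))
m=(b[165:215,225:290].max(2)<60).astype(np.uint8); n,l,st,ce=cv2.connectedComponentsWithStats(m); print([(st[k].tolist(),(ce[k]+[225,165]).round(1).tolist()) for k in range(1,n) if st[k][4]>15])
m=(a[165:215,225:290].max(2)<60).astype(np.uint8); n,l,st,ce=cv2.connectedComponentsWithStats(m); print([(st[k].tolist(),(ce[k]+[225,165]).round(1).tolist()) for k in range(1,n) if st[k][4]>15])
t=load("top12")["img"][:,:,::-1]
```

```text
tin median/90% edge shift px [0. 0.]
pot median/90% edge shift px [0. 0.]
bottle median/90% edge shift px [0. 0.]
can median/90% edge shift px [0. 0.]
tape median/90% edge shift px [0. 0.]
offcut median/90% edge shift px [0. 0.]
0 [[262.9 199.3]]
0.05 [[262.4 198.2]]
0.09 [[262.  197.2]]
0.13 [[261.5 196.4]]
0.2 [[260.4 194.9]]
[([0, 7, 9, 13, 87], [228.8, 178.0]), ([34, 29, 8, 8, 39], [262.6, 197.8])]
[([0, 7, 9, 13, 87], [228.8, 178.0]), ([35, 31, 7, 8, 35], [263.0, 199.3])]
```

```bash
python3 -c "
from workcell import env
print(env.hand_in())"
```

```text
the job is handed in; nothing more can be done
None
```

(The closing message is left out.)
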